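# Dock the saw's length-stop carriage and draw it tight with the cam lock

## Robot

A 6-joint arm with a two-finger parallel gripper is mounted at the origin on the work surface. World frame = base frame: x ahead of the robot, y to its left, z up, the work surface at z = 0. Lengths are in mm, angles in rad, forces in N, time in s.
With the tool pointing down it reaches from about 350 to 875 mm from the base axis. Payload 4.2 kg.
Tool frame: the origin (TCP) lies at the very end of the fingers, on their centre line; the grasp point (between the pads) lies 19 mm behind it; z points along the fingers, y is the direction in which the jaws open and shut (so a half turn about z gives the same grasp; the last joint's range is limited). The gripper opens to 85 mm and grips with 20 to 120 N. Pads are 22 mm wide; open, the fingers measure 114 mm over their backs; the gripper's body (76 mm by 85 mm) begins 54 mm behind the grasp point. The pads swing forward as they close: fully open they stand 13 mm farther back than shut.
Start: joints at [1.38, 0.385, 0.008, 0, -1.194, -0.259], TCP at [271.707, 562.827, 191.312] pointing down, gripper open.
Joint ranges: [-3.14, 3.14], [-1.21, 2.06], [-1.07, 1.41], [-3.16, 2.05], [-2.99, -0.16], [-3.1, 3.1]. Speed limits (rad/s): [2.79, 2.79, 3.14, 3.14, 3.14, 3.14].

## Interface

Orientations are given as a unit quaternion [x, y, z, w].
In Python, from bench import arm, optics, job gives the robot as it stands.
- The arm moves only by the tool send_rows, never from a script. Its argument "steps" is a list that holds one entry, the list of rows, each a list of 5 numbers: the shift along the tool's x, y, z in cm, then the turn about the tool's z in rad, then the opening, from 0 (shut) to 1 (fully open). A call has 1 to 10 rows; each row shifts and turns the pose as measured when the row begins, along the tool's axes as they then stand; what a row does not reach is not made up. A row lasts 1/12 s, in which the tool goes at most 41.7 mm and 7.16 degrees, less where a joint would pass 70% of its speed; a pose out of reach is approached as far as the arm can. A call with a gripper value outside its range is refused whole. The fingers move at their own pace and stop on an object; the grip force is fixed at half the most. Time passes only in rows, so rows that do not move let the fingers close. It gives the time, the measured TCP pose, the force and the opening at its end, in the units of the state.
- arm.read_state(): the state, without advancing time (a new reading comes with each control period).
- optics.get_image(name): name is "scene" or "top" or "wrist"; returns (picture, depth): 420x560x3 uint8, blue, green, red; 420x560 float32, mm along the optical axis (not along the pixel's ray), 0 where there is no reading.
- optics.get_calibration(name): a dict with "K" (3x3 intrinsics, pixels), "k1" (the pictures are not rectified: a ray, as slopes to the right and down, at radius r is drawn at 1 + k1 r^2 times it, then the intrinsics apply), "rvec" (rotation vector, rad) and "tvec" (3), from world to camera coordinates, as OpenCV has them; the wrist camera has in their place "hand_eye" (4x4, takes a point from camera to tool coordinates, whose origin is the TCP and whose axes are the flange's). Camera axes: x right, y down, z forward; pixel columns grow to the right and rows downward; lengths in mm; the calibration is good to about 2 mm. A picture is of the moment at which its call begins: read the wrist's pose just before it. get_calibration takes no time and is no camera call.
- job.job_done(): hands the job in, once; it reports no verdict.
The state is a dict: "clock": time; "joints": joint angles; "joint_vel": joint speeds; "joint_efforts": joint torques, N m; "position": TCP position; "ee_rot": TCP orientation; "contact_force": force on the tool from outside, world axes, zero at the start; "wrist_torque": the same for the moment, N m; "gripper_width": finger opening in mm.
Only numpy, scipy, OpenCV 4.12 (cv2) and the standard library are available. Lean on these libraries where they do the work, as an engineer would, in place of code of your own. Each camera call takes 0.05 s, during which the arm holds its last target. There are 200 camera calls.

## Task

Slide the aluminium carriage along its channel until the head of its stud is inside the open mouth of the brass cam and the carriage meets the rubber pads. Then swing the red cam lever clockwise (seen from above) until the cam draws the stud snugly tight: stop as soon as the lever has clearly gone stiff, since forcing it crushes the pads. Let go of everything, and leave the bottle, the hammer and the grease tin alone.

Things in the scene. Friction and masses are not known exactly. Their poses are not given: they have to be found in the camera images.
- fixture: steel base plate 310 x 104 mm, 8 mm thick, fixed to the bench, with a blue channel for the carriage. Origin on the cam's axis at bench level; x points from the cam along the channel to the carriage, z up. Two rubber pads either side of the stud's path stop the carriage: its front face meets them at x = 64 mm, give or take 4 mm that differs each time and is hard to see.
- seat: two grey posts 36 mm high, 26 mm wide, at fixture x = 49 mm, y = -29 and +29 mm, that carry the shimmed, sprung rubber pads (12 to 42 mm high; 8 N preload, then about 15 N/mm). Its frame is that of fixture. A pad load of 20 to 40 N is a good snug fit; above 50 N the pads are crushed, also when rammed.
- carriage_grip (a point): 70 mm above the bench on the axis of the carriage's upright round black post (18 mm diameter, 48 to 92 mm above the bench). The carriage is a loose aluminium block, 0.75 kg, 70 mm along the channel, 60 mm wide, 40 mm high, with 1.5 mm play each side; the post stands on its middle, 35 mm behind its front face. Axes as the fixture's. It slides easily (1 to 2 N).
- stud_head (a point): centre of the T-head of the carriage's steel stud: an upright pin 12 mm in diameter, 24 mm high, 75 mm in front (fixture -x) of the grip post, 40 mm in front of the front face, 27 mm above the bench. With the carriage against the pads it lies 20 to 28 mm from the cam's axis, inside the cam's mouth.
- cam_axis (a point): on the cam's vertical axis of turning, 42 mm above the bench, level with the top of the brass rim. The cam is a brass cup of about 90 mm diameter; its spiral rim has a slot for the stud's neck, and the inner face of the rim comes steadily nearer the axis as the cam is turned, behind the stud's head.
- lever_grip (a point): 75 mm above the bench on the axis of the upright round black sleeve at the end of the red lever: 15 mm diameter, 53 to 92 mm above the bench, 75 mm from the cam's axis. The sleeve spins freely on its pin, so it can be held without turning the gripper while it is led round. The lever's flat arm lies 42 to 50 mm above the bench.
- cam (a joint): turn of cam and lever, rad, clockwise from above, stops at 0 and 3.0. Mouth faces the stud from 0 to 0.3. At 0 the sleeve is 210 deg (from fixture x towards y) about the cam's axis and moves to 180, 90.. deg. The rim catches the head between 0.8 and 2.0; 0.2 to 0.4 later it is snug. Stays where left. The push at the sleeve when snug is 7 to 11 N more than when free; 13 N more is too much.
- bottle_mid (a point): middle of a white plastic bottle with green cap, 70 mm diameter, 170 mm high, standing; leave alone
- hammer_grip (a point): grip of a hammer lying on the bench, 260 mm long; leave alone
- grease_mid (a point): middle of a yellow grease tin, 64 mm diameter, 60 mm high, standing; leave alone
Not all that is in view belongs to the job. What is shaped like the part that bears carriage_grip but pink or purple is not meant.

How it is judged:
By the outcome, as a careful person would: the job done as asked, in the order asked, and still so for the second after the job is handed in, with the robot touching nothing.
It also fails if it takes over 61 s, if anything falls off the work surface, if the arm or the gripper's body presses on something with over 40 N, if the wrist force passes 120 N, or if a joint passes its speed limit or range.

## Working session

There is one attempt and no reset: what is moved stays moved. The work goes in short steps, Python scripts to look and compute and a tool call to move; the robot and the scene stay as the last step left them, time stands still between calls to the robot, and variables do not carry over. Pictures are saved under pics/ and viewed, about 8 in all and at most 12, crops included, and the job is handed in when it is done.

Besides the shell and the picture viewer there is one more tool, called after "Call:" as name(argument=value, ...) on one line, values as JSON. send_rows: Moves the arm, as the interface text tells. Its arguments: {"type":"object","properties":{"steps":{"type":"array","items":{"type":"array","items":{"type":"array","items":{"type":"number"}}}}},"required":["steps"]}

```bash
mkdir -p pics; ls
cat > h.py <<'E'
import numpy as np, cv2
from scipy.spatial.transform import Rotation as R
from bench import arm, optics, job
def snap(n,f):
    s=arm.read_state(); im,d=optics.get_image(n); cv2.imwrite(f'pics/{f}.png',im); np.savez(f'pics/{f}.npz',d=d,p=s['position'],q=s['ee_rot']); return im,d,s
def ray(n,u,v):
    c=optics.get_calibration(n);K=np.array(c['K'],float)
    x=np.array([(u-K[0,2])/K[0,0],(v-K[1,2])/K[1,1]]);y=x.copy()
    for _ in range(20): y=x/(1+c['k1']*(y@y))
    return np.array([*y,1.])
def pose(n,f):
    c=optics.get_calibration(n)
    if n=='wrist':
        z=np.load(f'pics/{f}.npz');H=np.array(c['hand_eye']);A=R.from_quat(z['q']).as_matrix()
        return A@H[:3,:3],A@H[:3,3]+z['p']
    M=cv2.Rodrigues(np.array(c['rvec'],float))[0];return M.T,-M.T@np.array(c['tvec'],float).ravel()
def atz(n,f,u,v,z):
    M,t=pose(n,f);r=M@ray(n,u,v);return (t+r*(z-t[2])/r[2]).round(1)
def atd(n,f,u,v):
    M,t=pose(n,f);d=np.load(f'pics/{f}.npz')['d'][int(v),int(u)];return (t+M@ray(n,u,v)*d).round(1)
E
python3 - <<'E'
from h import *
s=arm.read_state();print(s)
for n in('scene','top','wrist'):
    snap(n,n+'0');print(optics.get_calibration(n))
E
```

```text
pics
{'clock': 0.0, 'joints': array([ 1.37962747e+00,  3.85561032e-01,  6.61855732e-03, -4.86034961e-04,
       -1.19395060e+00, -2.58616759e-01]), 'joint_vel': array([-0.00053521, -0.00011873,  0.00120384,  0.00059729,  0.00035986,
        0.0006855 ]), 'joint_efforts': array([ 1.36996510e-03, -3.92289054e+01,  1.88401401e+01,  4.18591529e+00,
       -4.72107247e-03, -4.08297097e-06]), 'position': array([271.42439913, 562.25654501, 190.2180234 ]), 'ee_rot': array([ 9.74797457e-01, -2.23089147e-01, -1.90393953e-04,  1.05539571e-03]), 'contact_force': array([-0.56001646, -0.5785869 , -0.01242612]), 'wrist_torque': array([0.00840179, 0.00888014, 0.03679805]), 'gripper_width': 84.9939097464525}
{'K': array([[421.57811055,   0.        , 273.97395013],
       [  0.        , 421.57811055, 206.44781332],
       [  0.        ,   0.        ,   1.        ]]), 'k1': -0.05904193987092111, 'rvec': array([ 1.90608675,  1.6418933 , -0.64893193]), 'tvec': array([ -12.73943101, -354.63230961, 1323.79476785])}
{'K': array([[513.32183349,   0.        , 281.80066079],
       [  0.        , 513.32183349, 215.67480961],
       [  0.        ,   0.        ,   1.        ]]), 'k1': 0.00727357109546551, 'rvec': array([ 2.13263689, -2.14226785,  0.17385983]), 'tvec': array([ -41.09855491,  526.2317478 , 1412.59482253])}
{'K': array([[338.3367171 ,   0.        , 282.98876612],
       [  0.        , 338.3367171 , 209.15672169],
       [  0.        ,   0.        ,   1.        ]]), 'k1': -0.05866614692400909, 'hand_eye': array([[ 8.42690478e-04, -9.60568666e-01, -2.78041594e-01,
         7.06794724e+01],
       [ 9.99999582e-01,  7.10561275e-04,  5.75982993e-04,
        -1.11200128e+00],
       [-3.55705625e-04, -2.78041963e-01,  9.60568863e-01,
        -1.82677825e+02],
       [ 0.00000000e+00,  0.00000000e+00,  0.00000000e+00,
         1.00000000e+00]])}
```

View pics/top0.png

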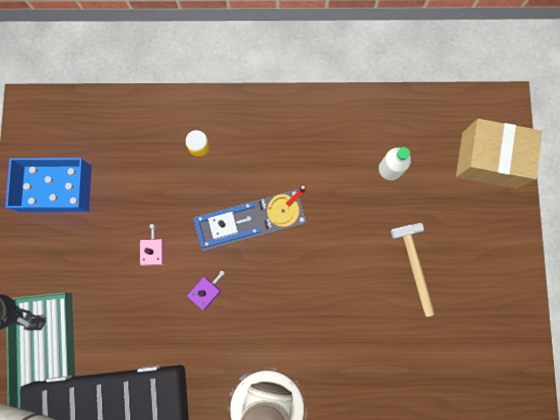

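View pics/scene0.png

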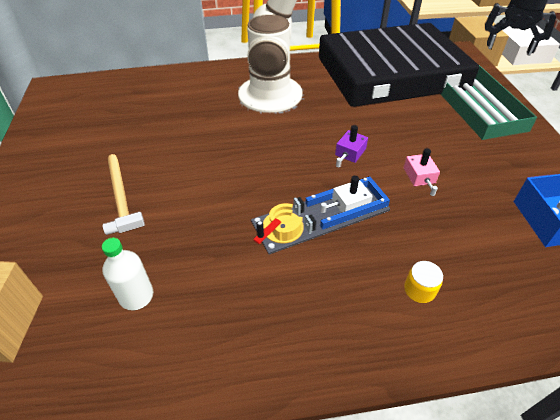

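The top view shows the fixture with the cam at about (283,210), the sleeve at (303,189) and the carriage post at (222,224). The scene view agrees. Next I'll enlarge the fixture.

Run:
```python
from h import *
im=cv2.imread('pics/top0.png');c=im[170:260,180:320];cv2.imwrite('pics/c1.png',cv2.resize(c,None,fx=5.5,fy=5.5,interpolation=cv2.INTER_CUBIC))
```

```text
(no output)
```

View pics/c1.png

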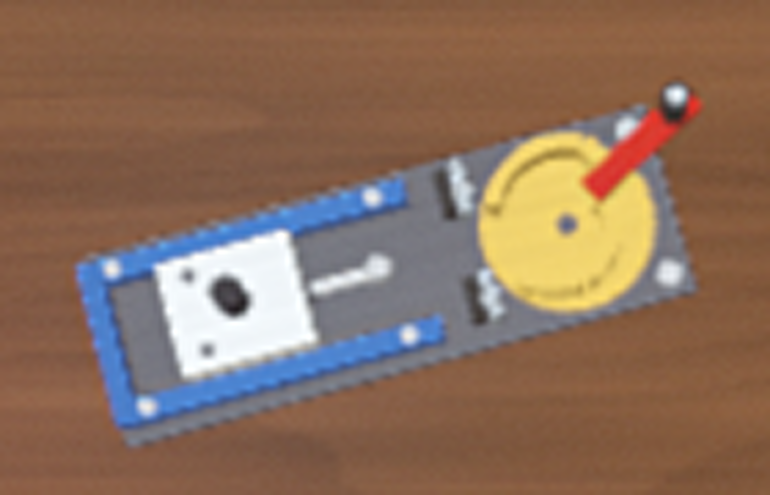

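Run:
```python
from h import *
g=lambda X,Y,z:atz('top','top0',180+X/5.5,170+Y/5.5,z)
cam=g(567,224,42);post=g(228,290,92);slv=g(677,97,92);stud=g(378,265,39)
print('cam',cam,'post',post,'slv',slv,'stud',stud)
for n,a,b in(('post-cam',post,cam),('slv-cam',slv,cam),('stud-cam',stud,cam),('post-stud',post,stud)):
    d=(a-b)[:2];print(n,np.hypot(*d),np.degrees(np.arctan2(d[1],d[0])))
for X,Y in((85,262),(128,430),(690,290),(640,108)): print(g(X,Y,10))
s=arm.read_state();print(R.from_quat(s['ee_rot']).as_matrix().round(3))
```

```text
cam [540.4 -47.2  42. ] post [499.2 121.5  92. ] slv [ 596.2 -102.6   92. ] stud [519.8  50.5  39. ]
post-cam 173.65808360108088 103.72416060443764
slv-cam 78.63078277621308 -44.79390096261584
stud-cam 99.84813468462994 101.90639026566105
post-stud 73.92807315222005 106.17960253946464
[526.7 206.6  10. ]
[437.9 182.2  10. ]
[ 510.4 -111.8   10. ]
[608.3 -86.4  10. ]
[[ 0.9   -0.435 -0.001]
 [-0.435 -0.9   -0.002]
 [ 0.     0.002 -1.   ]]
```

Call:
send_rows(steps=[[[3.2,2.4,0,0,1],[3.2,2.4,0,0,1],[3.2,2.4,0,0,1],[3.2,2.4,0,0,1],[3.2,2.4,0,0,1],[3.2,2.4,0,0,1],[3.2,2.4,0,0,1],[3.2,2.4,0,0,1],[3.2,2.4,0,0,1],[0,0,0,-0.12,1]]])

```text
clock: 0.98
position: [440.0, 230.7, 186.3]
ee_rot: [0.987, -0.16, -0.002, 0.004]
contact_force: [-0.1, 0.6, 0.1]
gripper_width: 85.1
```

Call:
send_rows(steps=[[[0,0,0,-0.12,1],[0,0,0,-0.12,1],[0,0,0,-0.12,1],[0,0,0,-0.12,1],[0,0,0,-0.12,1],[0,0,0,0,1]]])

```text
clock: 1.48
position: [440.4, 224.7, 185.1]
ee_rot: [0.989, 0.15, -0.004, 0.004]
contact_force: [0.5, -0.9, 0.2]
gripper_width: 85.0
```

```bash
cat >> h.py <<'E'
def togo(x,y,z=None):
    s=arm.read_state();A=R.from_quat(s['ee_rot']).as_matrix();p=s['position']
    yaw=np.degrees(np.arctan2(A[1,1],A[0,1]));print('t',s['clock'],'pos',p.round(1),'tooly deg',yaw.round(2),'x deg',np.degrees(np.arctan2(A[1,0],A[0,0])).round(2),'F',s['contact_force'].round(2),'w',round(s['gripper_width'],1),'tz',A[:,2].round(3),'j',s['joints'].round(2))
    print('shift cm',(A.T@(np.array([x,y,p[2] if z is None else z])-p)/10).round(2))
E
python3 -c "
from h import *
togo(499.2,121.5)"
```

```text
t 1.4833 pos [440.4 224.7 185.1] tooly deg -72.7 x deg 17.29 F [ 0.5  -0.85  0.16] w 85.0 tz [-0.007 -0.008 -1.   ] j [ 0.8   0.17 -0.31  0.   -1.1   1.07]
shift cm [ 2.54 11.6   0.04]
```

Call:
send_rows(steps=[[[0.8,3.9,0,0.06,1],[0.8,3.9,0,0,1],[0.5,2.5,0,0,1],[0.2,1,0,0,1],[0,0,0,0,1]]])

```text
clock: 1.9
position: [492.7, 120.1, 184.7]
ee_rot: [0.993, 0.115, -0.004, 0.004]
contact_force: [-0.2, 0.8, 0.8]
gripper_width: 85.7
```

```bash
python3 -c "
from h import *
snap('wrist','w1')
togo(499.2,121.5)"
```

```text
t 1.95 pos [492.4 120.8 184.7] tooly deg -76.74 x deg 13.26 F [-0.24  0.    0.08] w 85.1 tz [-0.008 -0.008 -1.   ] j [ 0.56  0.19 -0.28  0.   -1.11  1.24]
shift cm [ 0.68  0.09 -0.01]
```

View pics/w1.png

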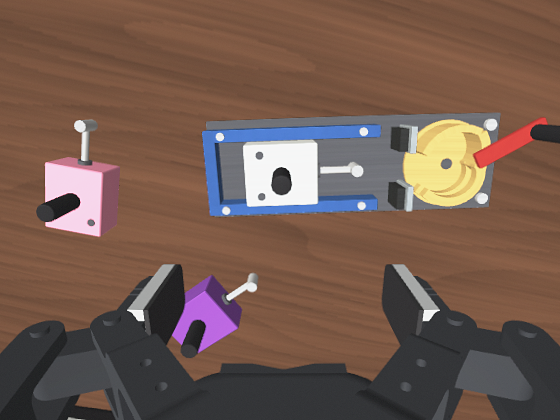

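Wrist view: the carriage post top is at about (283,186), the cam hub at (446,164) and the stud head at (357,171). The fixture is nearly square to the image.

Run:
```python
from h import *
a=lambda u,v,z:atz('wrist','w1',u,v,z)
print('post',a(283,186,92),atd('wrist','w1',283,187),'blk', [a(u,v,48) for u,v in((244,143),(316,141),(318,205),(248,207))])
print('cam',a(446,164,42),atd('wrist','w1',446,164),'stud',a(357,171,39),atd('wrist','w1',357,171))
for u,v in((220,137),(363,132),(227,211),(361,205),(491,125),(482,198)): print(atd('wrist','w1',u,v))
togo(499,121.5)
```

```text
post [503.1 122.7  92. ] [502.5 122.5  92.8] blk [array([525.1, 164.9,  48. ]), array([542.2, 100.1,  48. ]), array([482.8,  82.3,  48. ]), array([465.1, 148.8,  48. ])]
cam [550.4 -30.7  42. ] [549.3 -45.8  13. ] stud [522.8  52.3  39. ] [522.9  52.5  39.7]
[523.8 190.   33.4]
[560.2  55.8  32.4]
[451.5 169.5  33.4]
[489.1  36.4  33.1]
[599.5 -78.2  13.7]
[523.5 -99.   14. ]
t 1.95 pos [492.4 120.8 184.7] tooly deg -76.74 x deg 13.26 F [-0.24  0.    0.08] w 85.1 tz [-0.008 -0.008 -1.   ] j [ 0.56  0.19 -0.28  0.   -1.11  1.24]
shift cm [ 0.66  0.09 -0.01]
```

Call:
send_rows(steps=[[[0.7,0,0,-0.034,1],[0.5,0,3,0,1],[0,0,3.5,0,1],[0,0,3.5,0,1],[0,0,2,0,1],[0,0,0,0,1]]])

```text
clock: 2.45
position: [505.1, 130.3, 63.9]
ee_rot: [0.991, 0.132, 0.001, 0.001]
contact_force: [0.3, 0.1, -0.3]
gripper_width: 85.2
```

```bash
python3 -c "
from h import *
togo(503,122.7,55)"
```

```text
t 2.45 pos [505.1 130.3  63.9] tooly deg -74.86 x deg 15.14 F [ 0.27  0.1  -0.29] w 85.2 tz [ 0.002 -0.002 -1.   ] j [ 0.57  0.34 -0.42  0.   -0.81  1.27]
shift cm [-0.4   0.68  0.89]
```

Call:
send_rows(steps=[[[-0.3,0.6,0.5,0,1],[-0.1,0.1,0.4,0,1],[0,0,0,0,1]]])

```text
clock: 2.7
position: [503.0, 124.6, 55.6]
ee_rot: [0.991, 0.133, 0.001, 0.001]
contact_force: [0.4, 0.7, 1.1]
gripper_width: 85.3
```

```bash
python3 -c "
from h import *
togo(503,122.7,55)"
```

```text
t 2.7 pos [503.  124.6  55.6] tooly deg -74.72 x deg 15.28 F [0.43 0.66 1.14] w 85.3 tz [ 0.003 -0.002 -1.   ] j [ 0.56  0.35 -0.44  0.   -0.78  1.28]
shift cm [-0.05  0.18  0.06]
```

Call:
send_rows(steps=[[[0,0.15,0,0,0],[0,0,0,0,0],[0,0,0,0,0],[0,0,0,0,0],[0,0,0,0,0],[0,0,0,0,0],[0,0,0,0,0],[0,0,0,0,0]]])

```text
clock: 3.37
position: [507.1, 124.9, 61.5]
ee_rot: [0.991, 0.133, 0.007, -0.001]
contact_force: [0.2, -0.4, 0.3]
gripper_width: 0.0
```

```bash
python3 -c "
from h import *
togo(503,122.7,55)"
```

```text
t 3.3667 pos [507.1 124.9  61.5] tooly deg -74.73 x deg 15.27 F [ 0.2  -0.38  0.28] w 0.0 tz [ 0.013  0.004 -1.   ] j [ 0.55  0.34 -0.43  0.01 -0.79  1.28]
shift cm [-0.46  0.1   0.64]
```

```bash
python3 -c "
from h import *
snap('wrist','w2')
togo(503,122.7,55)"
```

```text
t 3.4167 pos [507.1 124.9  61.5] tooly deg -74.73 x deg 15.27 F [-0.68 -0.02 -0.02] w -0.3 tz [ 0.013  0.004 -1.   ] j [ 0.55  0.34 -0.43  0.01 -0.79  1.28]
shift cm [-0.46  0.1   0.64]
```

View pics/w2.png

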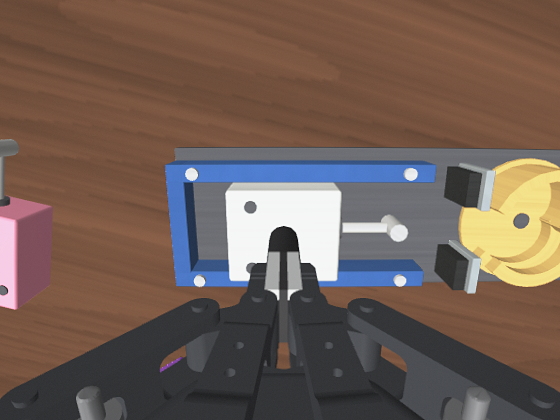

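Run:
```python
from h import *
for v in range(222,300,6): print(v,atd('wrist','w2',284,v),atd('wrist','w2',276,v))
print([atz('wrist','w2',u,v,48) for u,v in((228,184),(340,184),(341,281),(226,280))], atd('wrist','w2',521,220))
im=cv2.imread('pics/w2.png');cv2.imwrite('pics/c2.png',cv2.resize(im[170:330,200:380],None,fx=4,fy=3.7,interpolation=cv2.INTER_CUBIC))
```

```text
222 [513.4 126.6  47.7] [512.5 131.4  49.3]
228 [511.8 126.2  54.4] [509.5 130.6  51.4]
234 [511.8 126.3  65.2] [509.6 130.4  62.1]
240 [511.8 126.3  74.8] [510.1 130.3  73. ]
246 [511.6 126.2  82.9] [510.  130.1  81.7]
252 [517.6 128.  106. ] [517.  131.4 106.7]
258 [518.1 128.1 113.6] [517.1 131.3 113.5]
264 [517.6 128.  118.4] [516.6 131.1 118.2]
270 [517.6 128.  124. ] [516.7 131.  123.9]
276 [517.4 128.  128.9] [517.2 131.  130.1]
282 [518.1 128.2 135.2] [516.7 130.8 133.8]
288 [517.1 127.9 137.7] [516.6 130.7 138.1]
294 [516.2 127.7 140.2] [517.7 130.8 144.2]
[array([527.4, 165. ,  48. ]), array([545. , 100.9,  48. ]), array([484.7,  80.7,  48. ]), array([465.8, 152.3,  48. ])] [550.4 -45.7  12.6]
```

View pics/c2.png

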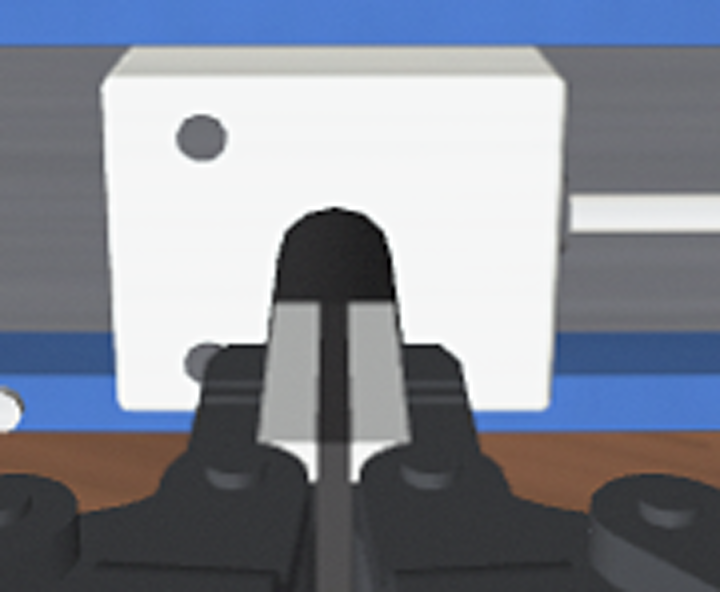

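Run:
```python
from h import *
for f,pts in(('w1',((172,268),(165,280),(150,300),(140,312),(405,272),(415,285),(430,310))),('w2',((284,253),(270,253),(268,262),(297,253),(262,285),(240,262)))):
    z=np.load(f'pics/{f}.npz');A=R.from_quat(z['q']).as_matrix()
    print(f,z['p'].round(1))
    for u,v in pts: print(u,v,(A.T@(atd('wrist',f,u,v)-z['p'])).round(1))
```

```text
w1 [492.7 120.1 184.7]
172 268 [ 11.4 -45.  -60.4]
165 280 [ 12.  -44.1 -71.6]
150 300 [ 11.3 -45.  -84.2]
140 312 [ 10.3 -46.3 -89.9]
405 272 [ 11.9  46.5 -64.8]
415 285 [ 11.2  47.3 -73.8]
430 310 [ 12.   45.4 -91.2]
w2 [507.1 124.9  61.5]
284 253 [ 11.9  -0.2 -46.2]
270 253 [ 11.6  -6.4 -45.5]
268 262 [ 11.7  -6.9 -55. ]
297 253 [ 11.9   5.4 -46.1]
262 285 [  7.7  -8.6 -67.1]
240 262 [-19.6 -27.7  11.8]
```

The depth readings put the closed finger ends about 43 mm behind the reported TCP, above the post. I'll check that from the side before trusting it.

Run:
```python
from h import *
im,d,s=snap('scene','s2')
M,t=pose('scene','s2')
c=optics.get_calibration('scene')
def pr(p):
    q=M.T@(np.array(p)-t);x=q[:2]/q[2];x=x*(1+c['k1']*(x@x));return (np.array(c['K'])@[*x,1])[:2].round(1)
p=s['position'];print(p,'tcp',pr(p),'tip43',pr(p+[0,0,43]),'post top',pr([503,123.5,92]),'post base',pr([503,123.5,48]))
u,v=pr(p+[0,0,30]).astype(int)
cv2.imwrite('pics/c3.png',cv2.resize(im[v-70:v+50,u-80:u+80],None,fx=5,fy=5,interpolation=cv2.INTER_CUBIC));print(u-80,v-70)
```

```text
[507.10478612 124.88903904  61.47462447] tcp [354.7 189. ] tip43 [357.2 175.2] post top [355.4 178.1] post base [352.9 191.9]
276 109
```

View pics/c3.png

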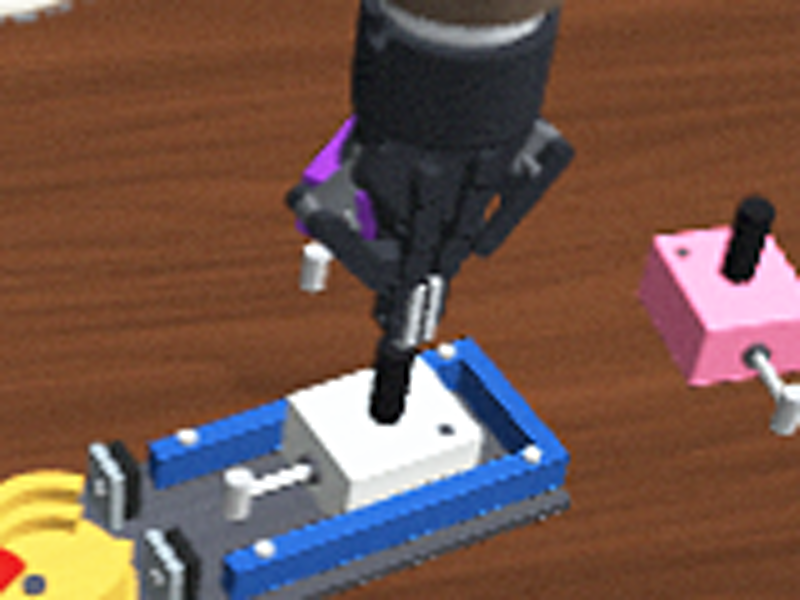

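Call:
send_rows(steps=[[[-0.3,0,0,0,1],[0,0,0,0,1],[0,0,0,0,1],[0,0,0,0,1],[0,0,0,0,1],[0,0,0,0,1],[0,0,0,0,1]]])

```text
clock: 4.05
position: [503.5, 123.9, 60.9]
ee_rot: [0.991, 0.133, 0.006, -0.001]
contact_force: [-0.1, 1.1, -0.1]
gripper_width: 83.5
```

```bash
python3 -c "
from h import *
togo(503,123.5,14)"
```

```text
t 4.05 pos [503.5 123.9  60.9] tooly deg -74.73 x deg 15.27 F [-0.07  1.1  -0.15] w 83.5 tz [ 0.012  0.003 -1.   ] j [ 0.56  0.34 -0.44  0.01 -0.78  1.28]
shift cm [-0.12  0.02  4.69]
```

Call:
send_rows(steps=[[[0,0,1.6,0,1],[0,0,1.6,0,1],[0,0,1.2,0,1],[0,0,0,0,1]]])

```text
clock: 4.38
position: [505.8, 124.9, 17.0]
ee_rot: [0.991, 0.133, 0.009, -0.002]
contact_force: [0.0, -0.2, 0.1]
gripper_width: 85.3
```

```bash
python3 -c "
from h import *
togo(503,123.5,14)"
```

```text
t 4.3833 pos [505.8 124.9  17. ] tooly deg -74.71 x deg 15.29 F [ 0.04 -0.23  0.14] w 85.3 tz [ 0.017  0.006 -1.   ] j [ 0.56  0.4  -0.48  0.01 -0.67  1.28]
shift cm [-0.31  0.06  0.29]
```

Tip height is now about 60 mm, which is fine. Close on the post.

Call:
send_rows(steps=[[[-0.25,0,0.2,0,0],[0,0,0,0,0],[0,0,0,0,0],[0,0,0,0,0],[0,0,0,0,0],[0,0,0,0,0],[0,0,0,0,0]]])

```text
clock: 4.97
position: [504.6, 124.8, 17.2]
ee_rot: [0.991, 0.133, 0.01, -0.002]
contact_force: [1.5, 0.6, -5.0]
gripper_width: 16.6
```

```bash
python3 -c "
from h import *
togo(503,123.5,14)"
```

```text
t 4.9667 pos [504.6 124.8  17.2] tooly deg -74.68 x deg 15.32 F [ 1.5   0.65 -4.96] w 16.6 tz [ 0.02   0.007 -1.   ] j [ 0.56  0.4  -0.49  0.01 -0.66  1.27]
shift cm [-0.19  0.08  0.31]
```

Call:
send_rows(steps=[[[0,0.8,0,0,0],[0,0.8,0,0,0],[0,0.8,0,0,0],[0,0.8,0,0,0],[0,0.8,0,0,0],[0,0.8,0,0,0],[0,0.4,0,0,0],[0,0,0,0,0]]])

```text
clock: 5.63
position: [519.8, 70.4, 17.2]
ee_rot: [0.991, 0.133, 0.011, -0.003]
contact_force: [-0.4, 2.0, -1.6]
gripper_width: 16.8
```

```bash
python3 -c "
from h import *
togo(524.5,49)"
```

```text
t 5.6333 pos [519.8  70.4  17.2] tooly deg -74.74 x deg 15.25 F [-0.4   1.97 -1.56] w 16.8 tz [ 0.021  0.009 -1.   ] j [ 0.44  0.41 -0.47  0.   -0.67  1.39]
shift cm [-0.11  2.19 -0.01]
```

Call:
send_rows(steps=[[[0,0.4,0,0,0],[0,0.4,0,0,0],[0,0.3,0,0,0],[0,0.1,0,0,0],[0,0,0,0,0]]])

```text
clock: 6.05
position: [523.3, 57.4, 17.2]
ee_rot: [0.991, 0.133, 0.011, -0.003]
contact_force: [-0.9, 2.3, -1.7]
gripper_width: 16.0
```

Call:
send_rows(steps=[[[0,0.1,0,0,0],[0,0.1,0,0,0]]])

```text
clock: 6.22
position: [523.7, 55.7, 17.2]
ee_rot: [0.991, 0.133, 0.011, -0.003]
contact_force: [-0.7, 1.8, -1.1]
gripper_width: 16.3
```

Call:
send_rows(steps=[[[0,0.1,0,0,0],[0,0.1,0,0,0]]])

```text
clock: 6.38
position: [524.2, 53.9, 17.2]
ee_rot: [0.991, 0.133, 0.011, -0.003]
contact_force: [-0.7, 2.5, -0.1]
gripper_width: 16.0
```

Call:
send_rows(steps=[[[0,0.1,0,0,0],[0,0.1,0,0,0]]])

```text
clock: 6.55
position: [524.8, 52.0, 17.2]
ee_rot: [0.991, 0.133, 0.011, -0.003]
contact_force: [-0.4, 1.9, -0.2]
gripper_width: 16.5
```

Call:
send_rows(steps=[[[0,0.1,0,0,0]]])

```text
clock: 6.63
position: [525.0, 51.0, 17.2]
ee_rot: [0.991, 0.133, 0.011, -0.003]
contact_force: [-0.4, 2.1, -1.1]
gripper_width: 16.5
```

Call:
send_rows(steps=[[[0,0.1,0,0,0]]])

```text
clock: 6.72
position: [525.3, 49.9, 17.2]
ee_rot: [0.991, 0.133, 0.011, -0.003]
contact_force: [-1.2, 2.5, 0.1]
gripper_width: 16.7
```

Call:
send_rows(steps=[[[0,0.1,0,0,0]]])

```text
clock: 6.8
position: [525.6, 48.9, 17.2]
ee_rot: [0.991, 0.133, 0.011, -0.003]
contact_force: [-0.7, 2.3, 0.1]
gripper_width: 16.6
```

Call:
send_rows(steps=[[[0,0.1,0,0,0]]])

```text
clock: 6.88
position: [525.9, 47.8, 17.2]
ee_rot: [0.991, 0.133, 0.011, -0.003]
contact_force: [-1.2, 2.6, -0.2]
gripper_width: 16.5
```

Call:
send_rows(steps=[[[0,0.1,0,0,0]]])

```text
clock: 6.97
position: [526.1, 47.1, 17.2]
ee_rot: [0.991, 0.133, 0.011, -0.004]
contact_force: [-3.7, 9.0, 2.4]
gripper_width: 16.5
```

Call:
send_rows(steps=[[[0,0.1,0,0,0]]])

```text
clock: 7.05
position: [526.2, 47.1, 17.3]
ee_rot: [0.991, 0.133, 0.011, -0.004]
contact_force: [-4.0, 10.2, 3.2]
gripper_width: 16.7
```

Call:
send_rows(steps=[[[0,0.1,0,0,0]]])

```text
clock: 7.13
position: [526.2, 47.1, 17.4]
ee_rot: [0.991, 0.133, 0.011, -0.005]
contact_force: [-2.6, 7.4, 0.1]
gripper_width: 16.8
```

Call:
send_rows(steps=[[[0,0,0,0,0.5],[0,0,0,0,0.5],[0,0,0,0,0.6],[0,0,0,0,0.7],[0,0,-2.5,0,1],[0,0,-3.5,0,1],[0,0,-3.5,0,1],[0,0,-3.5,0,1],[0,0,-2,0,1],[0,0,0,0,1]]])

```text
clock: 7.97
position: [522.4, 40.8, 172.7]
ee_rot: [0.991, 0.132, 0.008, -0.002]
contact_force: [0.6, -1.1, -0.1]
gripper_width: 85.4
```

```bash
python3 -c "
from h import *
snap('wrist','w3')
togo(595,-102)"
```

```text
t 8.0167 pos [521.6  40.8 171.1] tooly deg -74.84 x deg 15.16 F [0.91 0.6  0.56] w 85.7 tz [ 0.012  0.006 -1.   ] j [ 0.39  0.22 -0.28 -0.   -1.06  1.45]
shift cm [3.35e+00 1.57e+01 1.00e-02]
```

View pics/w3.png

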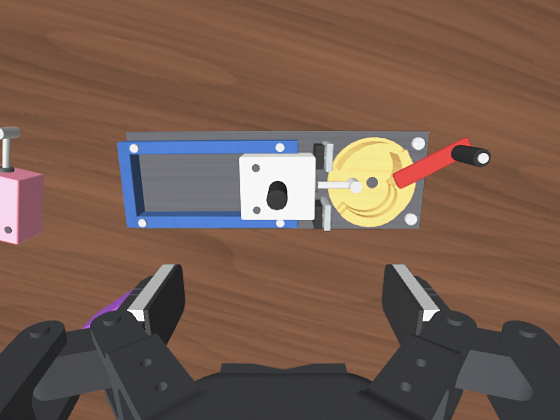

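The carriage sits at the pads and the stud head (355,187) is inside the cup by the hub (372,182). The sleeve top is at (483,158).

Run:
```python
from h import *
a=lambda u,v,z:atz('wrist','w3',u,v,z)
s=a(483,158,92);c=a(372,182,13);st=a(355,187,39);po=a(277,199,92)
print('slv',s,atd('wrist','w3',483,158),'hub',c,atd('wrist','w3',372,182),'stud',st,'post',po)
f=lambda p:(np.hypot(*(p-c)[:2]),np.degrees(np.arctan2((p-c)[1],(p-c)[0])))
print(f(s),f(st),f(po))
togo(s[0],s[1],14)
```

```text
slv [ 601.2 -101.6   92. ] [ 601.1 -100.7   93.5] hub [550.1 -46.   13. ] [550.1 -46.   13. ] stud [544.1 -23.8  39. ] post [525.6  47.5  92. ]
(np.float64(75.51536267541859), np.float64(-47.414979428584296)) (np.float64(22.99652147608416), np.float64(105.12400730831057)) (np.float64(96.65660867214409), np.float64(104.68321975239604))
t 8.0167 pos [521.6  40.8 171.1] tooly deg -74.84 x deg 15.16 F [0.91 0.6  0.56] w 85.7 tz [ 0.012  0.006 -1.   ] j [ 0.39  0.22 -0.28 -0.   -1.06  1.45]
shift cm [ 3.75 15.86 15.72]
```

Call:
send_rows(steps=[[[0.9,3.9,0,0,1],[0.9,3.9,0,0,1],[0.9,3.9,0,0,1],[0.9,3.5,0,0,1],[0,0,3.5,0,1],[0,0,3.5,0,1],[0,0,2.5,0,1],[0,0,0,0,1]]])

```text
clock: 8.68
position: [597.0, -103.9, 65.0]
ee_rot: [0.991, 0.132, 0.003, -0.003]
contact_force: [-1.3, -0.3, -0.2]
gripper_width: 85.4
```

```bash
python3 -c "
from h import *
togo(601.2,-101.3,16)"
```

```text
t 8.6833 pos [ 597.  -103.9   65. ] tooly deg -74.83 x deg 15.17 F [-1.29 -0.33 -0.24] w 85.4 tz [ 0.005  0.006 -1.   ] j [ 0.09  0.46 -0.21 -0.01 -0.9   1.75]
shift cm [ 0.44 -0.12  4.9 ]
```

Call:
send_rows(steps=[[[0.4,-0.1,0,0,1],[0,0,2,0,1],[0,0,2,0,1],[0,0,0.8,0,1],[0,0,0,0,1]]])

```text
clock: 9.1
position: [602.8, -101.7, 17.3]
ee_rot: [0.991, 0.133, 0.003, -0.002]
contact_force: [0.3, 0.2, -0.4]
gripper_width: 85.4
```

```bash
python3 -c "
from h import *
togo(601.2,-101.3,16)"
```

```text
t 9.1 pos [ 602.8 -101.7   17.3] tooly deg -74.72 x deg 15.28 F [ 0.32  0.15 -0.44] w 85.4 tz [ 0.006  0.004 -1.   ] j [ 0.1   0.53 -0.24 -0.   -0.8   1.75]
shift cm [-0.15 -0.09  0.13]
```

Call:
send_rows(steps=[[[-0.15,-0.1,0,0,0],[0,0,0,0,0],[0,0,0,0,0],[0,0,0,0,0],[0,0,0,0,0],[0,0,0,0,0],[0,0,0,0,0]]])

```text
clock: 9.68
position: [605.5, -100.1, 24.5]
ee_rot: [0.991, 0.134, 0.009, -0.001]
contact_force: [1.3, -0.8, -4.0]
gripper_width: 13.1
```

```bash
cat >> h.py <<'E'
C=np.array([550.1,-46.])
def lev(ths=(),off=None):
    s=arm.read_state();A=R.from_quat(s['ee_rot']).as_matrix();p=s['position'];d=p[:2]-C
    th=np.radians(314.9)-np.arctan2(d[1],d[0])%(2*np.pi);r=np.hypot(*d);u=d/r;t=np.array([u[1],-u[0]])
    F=s['contact_force'][:2];print('t',round(s['clock'],2),'th',th.round(3),'r',r.round(1),'z',p[2].round(1),'Ftan',(-F@t).round(2),'Frad',(F@u).round(2),'Fz',s['contact_force'][2].round(2),'w',round(s['gripper_width'],1),'tz',A[:,2].round(3))
    q=p[:2]
    for x in ths:
        a=np.radians(314.9)-x;n=C+75*np.array([np.cos(a),np.sin(a)]);e=n-q;print(x,(A.T@np.array([*e,0])/10).round(2));q=n
E
python3 -c "
from h import *
lev(np.arange(.1,1.6,.1).round(2))"
```

```text
t 9.68 th -0.013 r 77.5 z 24.5 Ftan 0.3 Frad 1.5 Fz -4.0 w 13.1 tz [ 0.017  0.004 -1.   ]
0.1 [-0.88  0.17 -0.02]
0.2 [-0.7   0.27 -0.01]
0.3 [-0.72  0.2  -0.01]
0.4 [-0.74  0.12 -0.01]
0.5 [-0.75  0.05 -0.01]
0.6 [-0.75 -0.03 -0.01]
0.7 [-0.74 -0.1  -0.01]
0.8 [-0.73 -0.17 -0.01]
0.9 [-0.71 -0.25 -0.01]
1.0 [-0.68 -0.32 -0.01]
1.1 [-0.64 -0.38 -0.01]
1.2 [-0.6  -0.45 -0.01]
1.3 [-0.56 -0.5  -0.01]
1.4 [-0.5  -0.56 -0.01]
1.5 [-0.44 -0.6  -0.01]
```

Call:
send_rows(steps=[[[-0.75,0.3,0,0,0],[-0.7,0.25,0,0,0],[-0.7,0.2,0,0,0],[-0.7,0.1,0,0,0],[-0.7,0,0,0,0],[0,0,0,0,0]]])

```text
clock: 10.18
position: [576.1, -117.3, 24.4]
ee_rot: [0.991, 0.135, 0.014, -0.001]
contact_force: [-3.4, 0.3, 1.7]
gripper_width: 13.0
```

```bash
python3 -c "
from h import *
lev(np.arange(.5,1.6,.05).round(2))"
```

```text
t 10.18 th 0.434 r 75.9 z 24.4 Ftan -3.08 Frad -1.46 Fz 1.72 w 13.0 tz [ 0.027  0.005 -1.   ]
0.5 [-0.5  -0.06 -0.01]
0.55 [-0.37 -0.   -0.01]
0.6 [-0.37 -0.02 -0.01]
0.65 [-0.37 -0.04 -0.01]
0.7 [-0.37 -0.06 -0.01]
0.75 [-0.37 -0.08 -0.01]
0.8 [-0.36 -0.1  -0.01]
0.85 [-0.36 -0.12 -0.01]
0.9 [-0.35 -0.13 -0.01]
0.95 [-0.34 -0.15 -0.01]
1.0 [-0.34 -0.17 -0.01]
1.05 [-0.33 -0.18 -0.01]
1.1 [-0.32 -0.2  -0.01]
1.15 [-0.31 -0.22 -0.01]
1.2 [-0.3  -0.23 -0.01]
1.25 [-0.28 -0.25 -0.01]
1.3 [-0.27 -0.26 -0.01]
1.35 [-0.26 -0.27 -0.01]
1.4 [-0.24 -0.28 -0.01]
1.45 [-0.23 -0.3  -0.01]
1.5 [-0.21 -0.31 -0.01]
1.55 [-0.2  -0.32 -0.01]
```

Call:
send_rows(steps=[[[-0.37,0,0,0,0],[-0.37,0,0,0,0],[-0.37,0,0,0,0],[-0.37,-0.05,0,0,0],[-0.37,-0.05,0,0,0],[-0.37,-0.1,0,0,0]]])

```text
clock: 10.68
position: [556.1, -120.3, 24.6]
ee_rot: [0.991, 0.135, 0.018, -0.001]
contact_force: [3.9, -0.3, -1.1]
gripper_width: 13.2
```

```bash
python3 -c "
from h import *
lev()"
```

```text
t 10.68 th 0.703 r 74.5 z 24.6 Ftan 3.88 Frad 0.63 Fz -1.11 w 13.2 tz [ 0.036  0.007 -0.999]
```

Call:
send_rows(steps=[[[-0.36,-0.1,0,0,0],[-0.36,-0.1,0,0,0],[-0.36,-0.12,0,0,0]]])

```text
clock: 10.93
position: [544.9, -119.7, 24.6]
ee_rot: [0.991, 0.135, 0.02, -0.001]
contact_force: [3.3, 3.7, -0.1]
gripper_width: 13.3
```

```bash
python3 -c "
from h import *
lev()"
```

```text
t 10.93 th 0.854 r 73.9 z 24.6 Ftan 3.0 Frad -3.91 Fz -0.14 w 13.3 tz [ 0.039  0.007 -0.999]
```

```bash
sed -i "s/p=s\['position'\];d=p\[:2\]-C/p=s['position']-62*A[:,2];d=p[:2]-C/" h.py; python3 -c "
from h import *
lev(np.arange(.95,2.5,.05).round(2))"
```

```text
t 10.93 th 0.886 r 74.5 z 86.5 Ftan 2.87 Frad -4.01 Fz -0.14 w 13.3 tz [ 0.039  0.007 -0.999]
0.95 [-0.46 -0.14 -0.02]
1.0 [-0.34 -0.17 -0.01]
1.05 [-0.33 -0.18 -0.01]
1.1 [-0.32 -0.2  -0.01]
1.15 [-0.31 -0.22 -0.01]
1.2 [-0.3  -0.23 -0.01]
1.25 [-0.28 -0.25 -0.01]
1.3 [-0.27 -0.26 -0.01]
1.35 [-0.26 -0.27 -0.01]
1.4 [-0.24 -0.28 -0.01]
1.45 [-0.23 -0.3  -0.01]
1.5 [-0.21 -0.31 -0.01]
1.55 [-0.2  -0.32 -0.01]
1.6 [-0.18 -0.33 -0.01]
1.65 [-0.17 -0.34 -0.01]
1.7 [-0.15 -0.34 -0.01]
1.75 [-0.13 -0.35 -0.01]
1.8 [-0.11 -0.36 -0.01]
1.85 [-0.1  -0.36 -0.  ]
1.9 [-0.08 -0.37 -0.  ]
1.95 [-0.06 -0.37 -0.  ]
2.0 [-0.04 -0.37 -0.  ]
2.05 [-0.02 -0.37 -0.  ]
2.1 [-0.   -0.37 -0.  ]
2.15 [ 0.02 -0.37 -0.  ]
2.2 [ 0.03 -0.37  0.  ]
2.25 [ 0.05 -0.37  0.  ]
2.3 [ 0.07 -0.37  0.  ]
2.35 [ 0.09 -0.36  0.  ]
2.4 [ 0.11 -0.36  0.  ]
2.45 [ 0.13 -0.35  0.  ]
```

Call:
send_rows(steps=[[[-0.35,-0.16,0,0,0],[-0.34,-0.17,0,0,0]]])

```text
clock: 11.1
position: [537.2, -118.2, 24.6]
ee_rot: [0.991, 0.135, 0.02, -0.001]
contact_force: [4.7, 3.3, 0.5]
gripper_width: 13.0
```

```bash
python3 -c "
from h import *
lev()"
```

```text
t 11.1 th 0.992 r 74.2 z 86.5 Ftan 3.9 Frad -4.19 Fz 0.48 w 13.0 tz [ 0.04   0.007 -0.999]
```

Call:
send_rows(steps=[[[-0.33,-0.18,0,0,0]]])

```text
clock: 11.18
position: [533.5, -117.2, 24.6]
ee_rot: [0.991, 0.135, 0.021, -0.001]
contact_force: [4.0, 2.8, -0.3]
gripper_width: 13.1
```

```bash
python3 -c "
from h import *
lev()"
```

```text
t 11.18 th 1.044 r 74.1 z 86.5 Ftan 3.2 Frad -3.72 Fz -0.26 w 13.1 tz [ 0.041  0.007 -0.999]
```

Call:
send_rows(steps=[[[-0.32,-0.2,0,0,0]]])

```text
clock: 11.27
position: [530.0, -115.9, 24.6]
ee_rot: [0.991, 0.135, 0.021, -0.001]
contact_force: [4.0, 3.0, -0.7]
gripper_width: 13.4
```

```bash
python3 -c "
from h import *
lev()"
```

```text
t 11.27 th 1.096 r 74.0 z 86.5 Ftan 2.84 Frad -4.11 Fz -0.68 w 13.4 tz [ 0.042  0.007 -0.999]
```

Call:
send_rows(steps=[[[-0.31,-0.22,0,0,0],[-0.3,-0.24,0,0,0]]])

```text
clock: 11.43
position: [522.9, -112.9, 24.6]
ee_rot: [0.991, 0.136, 0.022, -0.001]
contact_force: [4.5, 1.9, -0.5]
gripper_width: 12.9
```

```bash
python3 -c "
from h import *
lev()"
```

```text
t 11.43 th 1.202 r 73.7 z 86.5 Ftan 3.37 Frad -3.57 Fz -0.54 w 12.9 tz [ 0.043  0.007 -0.999]
```

Call:
send_rows(steps=[[[-0.28,-0.25,0,0,0],[-0.27,-0.26,0,0,0]]])

```text
clock: 11.6
position: [516.2, -109.3, 24.6]
ee_rot: [0.99, 0.136, 0.023, -0.0]
contact_force: [5.6, 2.1, -0.7]
gripper_width: 13.0
```

```bash
python3 -c "
from h import *
lev()"
```

```text
t 11.6 th 1.306 r 73.5 z 86.5 Ftan 3.81 Frad -4.62 Fz -0.72 w 13.0 tz [ 0.045  0.007 -0.999]
```

Call:
send_rows(steps=[[[-0.23,-0.29,0,0,0],[-0.21,-0.3,0,0,0]]])

```text
clock: 11.77
position: [509.8, -104.8, 24.6]
ee_rot: [0.99, 0.136, 0.023, -0.0]
contact_force: [4.5, 1.5, -0.1]
gripper_width: 13.3
```

```bash
python3 -c "
from h import *
lev()"
```

```text
t 11.77 th 1.413 r 73.2 z 86.5 Ftan 2.74 Frad -3.8 Fz -0.1 w 13.3 tz [ 0.045  0.006 -0.999]
```

Call:
send_rows(steps=[[[-0.2,-0.31,0,0,0],[-0.18,-0.32,0,0,0]]])

```text
clock: 11.93
position: [503.8, -99.7, 24.6]
ee_rot: [0.99, 0.136, 0.023, 0.0]
contact_force: [3.8, 0.6, -0.7]
gripper_width: 13.2
```

```bash
python3 -c "
from h import *
lev()"
```

```text
t 11.93 th 1.52 r 73.0 z 86.5 Ftan 2.35 Frad -3.01 Fz -0.68 w 13.2 tz [ 0.045  0.006 -0.999]
```

Call:
send_rows(steps=[[[-0.16,-0.34,0,0,0],[-0.15,-0.34,0,0,0]]])

```text
clock: 12.1
position: [498.3, -94.0, 24.5]
ee_rot: [0.99, 0.136, 0.022, 0.0]
contact_force: [4.0, -0.7, -0.1]
gripper_width: 13.2
```

```bash
python3 -c "
from h import *
lev()"
```

```text
t 12.1 th 1.63 r 72.9 z 86.5 Ftan 3.21 Frad -2.53 Fz -0.11 w 13.2 tz [ 0.045  0.005 -0.999]
```

Call:
send_rows(steps=[[[-0.13,-0.34,0,0,0]]])

```text
clock: 12.18
position: [496.0, -91.1, 24.6]
ee_rot: [0.99, 0.136, 0.023, 0.001]
contact_force: [5.5, -3.1, -1.2]
gripper_width: 12.8
```

```bash
python3 -c "
from h import *
lev()"
```

```text
t 12.18 th 1.68 r 72.8 z 86.5 Ftan 5.83 Frad -2.37 Fz -1.15 w 12.8 tz [ 0.045  0.005 -0.999]
```

Call:
send_rows(steps=[[[-0.12,-0.35,0,0,0]]])

```text
clock: 12.27
position: [494.0, -88.3, 24.6]
ee_rot: [0.99, 0.136, 0.023, 0.001]
contact_force: [5.5, -5.2, -1.6]
gripper_width: 13.0
```

```bash
python3 -c "
from h import *
lev()"
```

```text
t 12.27 th 1.729 r 72.7 z 86.5 Ftan 7.48 Frad -1.4 Fz -1.6 w 13.0 tz [ 0.045  0.004 -0.999]
```

Call:
send_rows(steps=[[[-0.1,-0.35,0,0,0]]])

```text
clock: 12.35
position: [492.2, -85.6, 24.6]
ee_rot: [0.99, 0.136, 0.023, 0.002]
contact_force: [6.8, -6.6, -1.8]
gripper_width: 13.1
```

```bash
python3 -c "
from h import *
lev()"
```

```text
t 12.35 th 1.775 r 72.6 z 86.5 Ftan 9.24 Frad -2.02 Fz -1.79 w 13.1 tz [ 0.046  0.003 -0.999]
```

Call:
send_rows(steps=[[[-0.08,-0.3,0,0,0]]])

```text
clock: 12.43
position: [490.9, -83.5, 24.6]
ee_rot: [0.99, 0.137, 0.023, 0.002]
contact_force: [6.4, -7.8, -2.7]
gripper_width: 13.2
```

```bash
python3 -c "
from h import *
lev()"
```

```text
t 12.43 th 1.81 r 72.6 z 86.5 Ftan 10.0 Frad -1.45 Fz -2.73 w 13.2 tz [ 0.047  0.002 -0.999]
```

Call:
send_rows(steps=[[[-0.06,-0.25,0,0,0]]])

```text
clock: 12.52
position: [490.0, -82.0, 24.6]
ee_rot: [0.99, 0.137, 0.024, 0.003]
contact_force: [7.4, -9.4, -4.1]
gripper_width: 13.1
```

```bash
python3 -c "
from h import *
lev()"
```

```text
t 12.52 th 1.836 r 72.6 z 86.5 Ftan 11.78 Frad -1.77 Fz -4.08 w 13.1 tz [ 0.048  0.    -0.999]
```

Call:
send_rows(steps=[[[0,0,0,0,0],[0,0,0,0,0.6],[0,0,0,0,0.8],[0,0,0,0,1],[0,0,0,0,1],[0,0,-2.5,0,1],[0,0,-3.5,0,1],[0,0,-3.5,0,1],[0,0,-3.5,0,1],[0,0,0,0,1]]])

```text
clock: 13.35
position: [471.5, -83.1, 153.4]
ee_rot: [0.991, 0.135, 0.008, 0.003]
contact_force: [1.1, 0.2, 0.3]
gripper_width: 85.2
```

Run:
```python
from h import *
snap('wrist','w4');lev()
```

```text
t 13.4 th 1.93 r 89.3 z 212.4 Ftan -0.5 Frad 1.02 Fz -0.6 w 85.2 tz [ 0.011 -0.002 -1.   ]
```

View pics/w4.png

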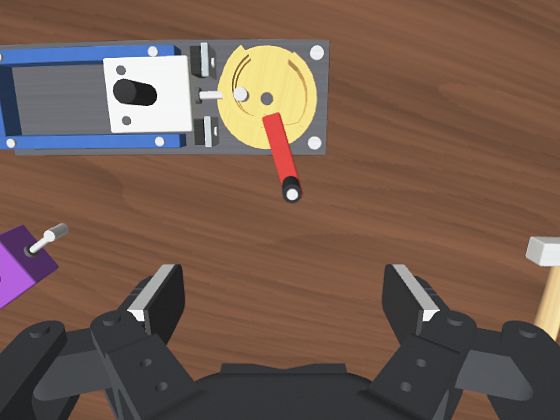

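The lever is at about 1.85 rad and standing free, with the sleeve top at (292,194), the hub at (267,98), the stud head at (240,94) inside the rim and the carriage at the pads. I'll check the numbers.

Run:
```python
from h import *
a=lambda u,v,z:atz('wrist','w4',u,v,z)
s=a(292,194,92);c=a(267,98,13);st=a(240,94,39);po=a(122,91,92)
for n,p in(('s',s),('st',st),('post',po)):
    d=(p-c)[:2];print(n,p,np.hypot(*d).round(1),np.degrees(np.arctan2(d[1],d[0])).round(1))
d=(s-c)[:2];print(c,'theta',(np.radians(314.9)-np.arctan2(d[1],d[0])%(2*np.pi)).round(3))
```

```text
s [485.9 -85.8  92. ] 75.3 -148.4
st [546.1 -24.9  39. ] 21.8 100.3
post [525.2  48.6  92. ] 98.1 104.6
[550.  -46.3  13. ] theta 1.802
```

```bash
python3 -c "
from h import *
print(job.job_done())"
```

```text
the job is handed in; nothing more can be done
None
```

The carriage is against the rubber pads with its stud inside the cam, and the lever is turned to a snug fit. I let go, raised the gripper clear and handed the job in at about 13.4 s. No verdict came back.

- **Carriage:** I slid it about 81 mm by its post. It met the pads with a step to about 10 N, against about 2 N when sliding free. A wrist picture then showed the stud head in the cam's mouth, 23 mm from the axis.
- **Lever:** I led it clockwise. The push when free was about 3.2 N, the rim caught the stud at about 1.65 rad, and I stopped at about 1.84 rad with the push at 11.8 N. That is about 8.5 N above free, inside the 7 to 11 N snug range.
- **Last check:** In the last picture the lever stands at about 1.80 rad and the stud is 21.8 mm from the axis, about 1.2 mm further in. If that is pad compression it means roughly 26 N, but the cameras are only good to about 2 mm. The post measured 1.5 mm farther from the axis than before (98.1 against 96.7 mm), which disagrees with the stud but is within the same error.
- **Failed or disagreed:**
  - The first grasp closed above the post, because the finger ends are really about 43 mm behind the reported TCP. It touched the post top lightly, and I corrected for the offset afterwards.
  - The turn from catch to stop was about 0.19 rad, just under the 0.2 to 0.4 given.
- **Other objects:** I did not go near the bottle, hammer or grease tin.

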